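# Spray fixative over the carved printing block

## Task

Fix the drawing on the carved block: press the red cap of the white fixative can fully down, keep it down for about half a second, then let it spring all the way back up. Do not press the caps of the other two cans, and do not shift the block.

Things in the scene. Friction and masses are not known exactly. Their poses are not given: they have to be found in the camera images.
- fixative_top (a point): Centre of the flat top of the red cap, the one to press: an upright cylinder 36 mm across, 24 mm tall, with a 9 mm spout on its side. It sits on a white spray can (53 mm across, red band) clamped upright to the bench in a round wooden foot 84 mm across. Cap up, this point is 186 mm above the bench; it moves down with the cap. z points up, -x along the spout.
- fixative_cap (a joint): How far the red cap is pressed down, in m: 0 up, 0.010 fully down at a hard stop. It moves straight down; the spring needs 3 N to start and 8 N at full travel, and lifts the cap again when let go. The can itself does not move.
- cleaner_cap (a joint): The same (0 up, 0.010 down, same spring) for the blue cap, 36 mm across, on the green cleaner can (57 mm across); its top stands 174 mm above the bench. Not to be pressed.
- wax_cap (a joint): The same (0 up, 0.010 down, same spring) for the yellow cap, 36 mm across, on the dark grey wax can (53 mm across, brass band); its top stands 194 mm above the bench. Not to be pressed. The three cans stand in a row in any order, at least 100 mm between centres.
- block: The carved printing block, a loose wooden board 150 by 210 by 22 mm (x, y, z) with a brown face and black drawing, lying flat on the bench between the robot and the cans; origin at the centre of its underside. To be left where it lies.

How it is judged:
On the way:
1. the red cap is held pressed at least 7 mm down for 0.3 s (value of joint fixative_cap above 0.007 m), for 0.3 s.
At the end, for the whole second after the job is handed in: The red cap has been held down and is fully up again (within 1.5 mm), the blue and yellow caps are up (within 1.5 mm), and the block lies within 20 mm of where it started (value of joint each of fixative_cap, cleaner_cap, wax_cap below 0.0015 m and distance of block from where it was at the start of the episode below 0.02 m); the robot touches nothing.
It fails at once if the blue cap of the cleaner can is pressed more than 3 mm (value of joint cleaner_cap above 0.003 m).
It fails at once if the yellow cap of the wax can is pressed more than 3 mm (value of joint wax_cap above 0.003 m).
It fails at once if the carved block is shifted more than 20 mm (distance of block from where it was at the start of the episode above 0.02 m).
It also fails if it takes over 29 s, if anything falls off the work surface, if the arm or the gripper's body presses on something with over 40 N, if the wrist force passes 120 N, or if a joint passes its speed limit or range.

## Robot

A 6-joint arm with a two-finger parallel gripper is mounted at the origin on the work surface. World frame = base frame: x ahead of the robot, y to its left, z up, the work surface at z = 0. Lengths are in m, angles in rad, forces in N, time in s.
With the tool pointing down it reaches from about 0.35 to 0.875 m from the base axis. Payload 4.2 kg.
Tool frame: the origin (TCP) lies on the centre line of the jaws, within the pads' length; the fingertips stand 11 mm ahead of it and the grasp point (between the pads) lies 8 mm behind it (arm.tcp_to_tips is the distance from the TCP to the fingertips, in m); z points along the fingers, y is the line along which they close (so a half turn about z gives the same grasp; the last joint's range is limited). The gripper opens to 85 mm and grips with 20 to 120 N. Pads are 22 mm wide; open, the fingers measure 114 mm over their backs; the gripper's body (76 mm by 85 mm) begins 54 mm behind the grasp point. The pads swing forward as they close: fully open they stand 13 mm farther back than shut.
Start: joints at [-1.023, 0.385, 0.008, 0, -1.194, -0.259], TCP at [0.178, -0.599, 0.242] pointing down, gripper open.
Joint ranges: [-3.14, 3.14], [-1.21, 2.06], [-1.07, 1.41], [-3.16, 2.05], [-2.99, -0.16], [-3.1, 3.1]. Speed limits (rad/s): [2.79, 2.79, 3.14, 3.14, 3.14, 3.14].

## Interface

Orientations are given as a 3x3 rotation matrix whose columns are the frame's x, y, z axes.
In Python, from cell import arm, sensors, read_camera, close_job gives the robot as it stands (arm), with the cameras as plain functions, the readings (sensors) and the job as plain functions.
- The arm moves only by the tool tcp_steps, called after "Request:" by a JSON object that holds its "op" and its "data", one argument or row to a line. Schema: {"type":"object","properties":{"segments":{"type":"string"},"grip_n":{"type":"number"},"only":{"type":"string"},"quiet":{"type":"boolean"},"lines":{"type":"string"}},"required":["segments"],"additionalProperties":false}. segments is a string of 1 to 5 rows, parted by semicolons, with the numbers parted by spaces; each row has 7 numbers: a rotation vector rx, ry, rz in parts of the range, where 1.0 means pi/2 rad, then dx, dy, dz in normalised numbers (1 is 0.25 m), then the finger opening in m; each row is the pose to reach, as a shift and turn from the pose commanded when the call began, along the tool's axes at that moment; what a row does not reach only later rows make up. A row lasts 1/10 s, in which the tool goes at most 0.05 m and 0.15 rad, less where a joint would pass 70% of its speed; a pose out of reach is approached as far as the arm can. The fingers move at their own pace and stop on an object; grip_n is the grip in N (left out, the last holds). Time passes only in rows, so rows that do not move let the fingers close. The tool returns the time, the measured TCP pose, the force, the opening and the grip force at its end. only (a regular expression) keeps the lines of the reply that match it, lines (a string "A,B") keeps lines A to B, and quiet returns only ok. Input that does not fit is refused with a message, and nothing moves.
- sensors.read_state(): the state, without advancing time (a new reading comes with each control period).
- read_camera(name): name is "side" or "top"; returns a dict with "color" (400x640x3 uint8, red, green, blue), "fx", "fy", "cx", "cy" (pixels), "R" (3x3) and "t" (3): a world point X has camera coordinates R X + t. Camera axes: x right, y down, z forward; pixel columns grow to the right and rows downward; lengths in m; the calibration is good to about 2 mm. A picture is of the moment at which its call begins. There is no depth.
- close_job(): hands the job in; it is judged then, once.
The state is a dict: "time": time; "joints": joint angles; "qvel": joint speeds; "joint_torque": joint torques, N m; "tool_pos": TCP position; "ee_rot": TCP orientation; "force": force on the tool from outside, world axes, zero at the start; "moment": the same for the moment, N m; "opening": finger opening in m; "finger_force": force on a finger pad.
Only numpy, scipy, OpenCV 4.12 (cv2) and the standard library are available. Lean on these libraries where they do the work, as an engineer would, in place of code of your own. Each camera call takes 0.05 s, during which the arm holds its last target. There are 200 camera calls.

## Working session

There is one attempt and no reset: what is moved stays moved. The work goes in short steps, Python scripts to look and compute and a tool call to move; the robot and the scene stay as the last step left them, time stands still between calls to the robot, and variables do not carry over. Pictures are saved under pics/ and viewed, at most 10 in all, crops included, and the job is handed in when it is done.

```bash
ls; mkdir -p pics; python3 - <<'E'
from cell import arm, sensors, read_camera, close_job
import cv2,numpy as np
s=sensors.read_state();print(s['time'],s['tool_pos'],np.round(s['ee_rot'],3),s['opening'],s['force'])
for n in("side","top"):
    c=read_camera(n);cv2.imwrite(f"pics/{n}0.png",c['color'][:,:,::-1]);np.savez(f"pics/{n}0.npz",**c)
    print(n,c['fx'],c['fy'],c['cx'],c['cy'],np.round(c['R'],3).tolist(),c['t'])
E
```

```text
cell.py
pics
0.0 [ 0.17788145 -0.59855508  0.24120655] [[-0.959 -0.285 -0.001]
 [-0.285  0.959  0.002]
 [ 0.     0.002 -1.   ]] 0.08537525670001171 [-0.83355142  0.01038264 -0.75241584]
side 376.25312159083506 376.25312159083506 312.5548890324973 202.04896038891684 [[-0.907, -0.42, -0.013], [-0.223, 0.506, -0.834], [0.357, -0.753, -0.552]] [0.50946485 0.21588159 0.66901158]
top 363.37111110681434 363.37111110681434 321.34147796090485 204.39515282724815 [[0.029, -1.0, -0.002], [-0.977, -0.028, -0.213], [0.213, 0.008, -0.977]] [-0.0106811   0.57169939  0.7469419 ]
```

View pics/side0.png

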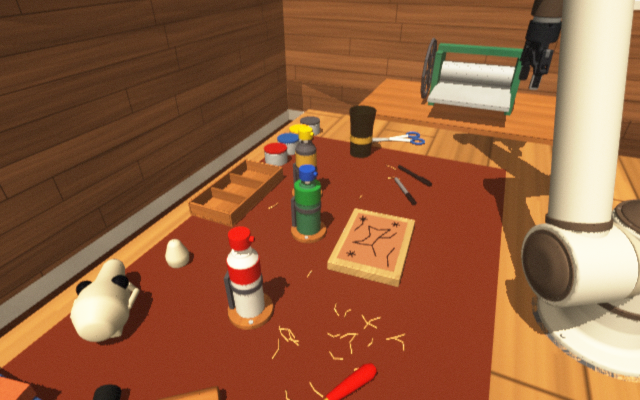

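View pics/top0.png

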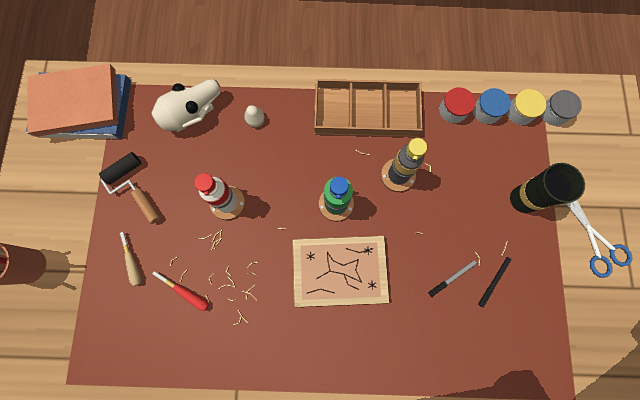

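The side view shows the red cap near (239,237) and the top view shows it near (205,182). The blue can is next at (338,186) and the yellow at (417,147) in the top view. I'll look closer at the red cap.

```bash
python3 - <<'E'
import cv2,numpy as np
a=cv2.imread("pics/side0.png")[220:270,215:265];b=cv2.imread("pics/top0.png")[165:215,185:235]
cv2.imwrite("pics/crop.png",np.hstack([cv2.resize(x,(400,400),interpolation=cv2.INTER_NEAREST) for x in(a,b)]))
E
```

```text
(no output)
```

View pics/crop.png

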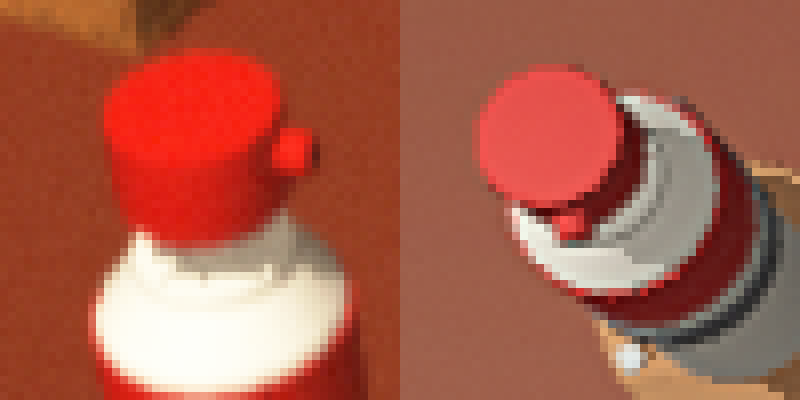

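The flat top of the cap centres at about (238.8,232.9) in the side view and (203.0,181.5) in the top view. I'll triangulate it, along with the blue and yellow caps and the block's near centre for reference.

```bash
cat > tri.py <<'E'
import numpy as np,cv2
C={n:dict(np.load(f"pics/{n}0.npz")) for n in("side","top")}
def P(c): return np.array([[c['fx'],0,c['cx']],[0,c['fy'],c['cy']],[0,0,1]])@np.c_[c['R'],c['t']]
def tri(a,b):
    X=cv2.triangulatePoints(P(C['side']),P(C['top']),np.array(a,float),np.array(b,float)).ravel();X=X[:3]/X[3]
    f=lambda n:(lambda h:h[:2]/h[2])(P(C[n])@np.r_[X,1])
    return X,np.r_[f('side')-a,f('top')-b]
def onplane(n,p,z):
    c=C[n];o=-c['R'].T@c['t'];d=c['R'].T@np.array([(p[0]-c['cx'])/c['fx'],(p[1]-c['cy'])/c['fy'],1]);return o+d*(z-o[2])/d[2]
E
python3 - <<'E'
from tri import *
from cell import arm, sensors, read_camera, close_job
np.set_printoptions(precision=4,suppress=True)
T=tri((238.8,232.9),(203.0,181.5));print(T)
print(onplane('side',(238.8,232.9),.186),onplane('top',(203.0,181.5),.186))
for l,r in(((75.2+184.3-0,181.5),0),):pass
print('diam',onplane('top',(193.75,181.5),.186)-onplane('top',(212.25,181.5),.186))
print('blue',onplane('top',(338,185),.174),'yellow',onplane('top',(417,147),.194),'block',onplane('top',(340,271),.022))
s=sensors.read_state();R=s['ee_rot'];print(s['tool_pos'],R.T@(np.r_[T[0][:2],.25]-s['tool_pos']),arm.tcp_to_tips)
E
```

```text
(array([0.5824, 0.231 , 0.1848]), array([-0.4185, -0.1403,  0.1323,  0.3731]))
[0.5806 0.2323 0.186 ] [0.5828 0.2309 0.186 ]
diam [-0.001   0.0352  0.    ]
blue [ 0.5865 -0.0263  0.174 ] yellow [ 0.6607 -0.1755  0.194 ] block [ 0.4285 -0.0403  0.022 ]
[ 0.1779 -0.5986  0.2413] [-0.624   0.6802 -0.0074] 0.011
```

Triangulation gives (0.582, 0.231, 0.185), which agrees with 186 mm tall and 36 mm across. I'll travel at about 0.26 m with the fingers shut.

Units first: shifts go in shares of 0.25 m and turns go in shares of pi/2 rad. So 0.165 m / 0.25 = 0.66, -0.15 m / 0.25 = -0.6.

Request:
{"op": "tcp_steps", "data": {
  "segments": "0 0 0 -0.12 0.132 -0.08 0;0 0 0 -0.24 0.264 -0.08 0;0 0 0 -0.36 0.396 -0.08 0;0 0 0 -0.48 0.528 -0.08 0;0 0 0 -0.6 0.66 -0.08 0",
  "grip_n": 30
}}

```text
time: 0.6
tool_pos: [0.275, -0.3964, 0.2619]
ee_rot: [[-0.959, -0.284, -0.0], [-0.284, 0.959, 0.001], [0.0, 0.001, -1.0]]
force: [1.2, 0.2, 0.6]
opening: 0.0121
finger_force: 0.0
```

Request:
{"op": "tcp_steps", "data": {
  "segments": "0 0 0 -0.12 0.132 0 0;0 0 0 -0.24 0.264 0 0;0 0 0 -0.36 0.396 0 0;0 0 0 -0.48 0.528 0 0;0 0 0 -0.6 0.66 0 0"
}}

```text
time: 1.1
tool_pos: [0.3717, -0.1955, 0.2622]
ee_rot: [[-0.959, -0.285, 0.0], [-0.285, 0.959, 0.0], [-0.0, 0.0, -1.0]]
force: [0.4, -0.4, -0.2]
opening: -0.0005
finger_force: 0.0
```

Scaled: 0.165 m / 0.25 = 0.66, -0.15 m / 0.25 = -0.6.

Request:
{"op": "tcp_steps", "data": {
  "segments": "0 0 0 -0.12 0.132 0 0;0 0 0 -0.24 0.264 0 0;0 0 0 -0.36 0.396 0 0;0 0 0 -0.48 0.528 0 0;0 0 0 -0.6 0.66 0 0"
}}

```text
time: 1.6
tool_pos: [0.4685, 0.0054, 0.2622]
ee_rot: [[-0.958, -0.285, -0.0], [-0.285, 0.958, 0.0], [0.0, 0.0, -1.0]]
force: [0.9, -0.4, -0.0]
opening: 0.0
finger_force: 0.0
```

Request:
{"op": "tcp_steps", "data": {
  "segments": "0 0 0 -0.12 0.132 0 0;0 0 0 -0.24 0.264 0 0;0 0 0 -0.36 0.396 0 0;0 0 0 -0.48 0.528 0 0;0 0 0 -0.6 0.66 0 0"
}}

```text
time: 2.1
tool_pos: [0.5654, 0.2062, 0.2618]
ee_rot: [[-0.959, -0.285, -0.001], [-0.285, 0.959, -0.0], [0.001, -0.0, -1.0]]
force: [0.3, -0.3, 0.6]
opening: 0.0002
finger_force: 0.0
```

Request:
{"op": "tcp_steps", "data": {
  "segments": "0 0 0 -0.048 0.04 0 0;0 0 0 -0.096 0.08 0 0;0 0 0 -0.096 0.08 0 0;0 0 0 -0.096 0.08 0 0"
}}

```text
time: 2.5
tool_pos: [0.5821, 0.2303, 0.2615]
ee_rot: [[-0.959, -0.285, -0.002], [-0.285, 0.959, -0.001], [0.002, -0.0, -1.0]]
force: [-0.5, 0.4, 0.1]
opening: 0.0002
finger_force: 0.0
```

```bash
python3 - <<'E'
from tri import *
from cell import arm, sensors, read_camera, close_job
s=sensors.read_state();R=s['ee_rot'];print(s['tool_pos'],R.T@(np.array([.5824,.231,.195])-s['tool_pos']),s['force'])
E
```

```text
[0.5820914  0.23030842 0.26149105] [-0.00061096  0.0005994   0.06648986] [-0.54814479  0.39556107  0.102521  ]
```

Over the cap to within 1 mm; tips are 65 mm above it. I'll descend 50 mm and check from both cameras.

Scaled: 0.053 m / 0.25 = 0.212, 0.04 m / 0.25 = 0.16.

Request:
{"op": "tcp_steps", "data": {
  "segments": "0 0 0 0 0 0.08 0;0 0 0 0 0 0.16 0;0 0 0 0 0 0.212 0;0 0 0 0 0 0.212 0"
}}

```text
time: 2.9
tool_pos: [0.5812, 0.2292, 0.2073]
ee_rot: [[-0.959, -0.284, -0.004], [-0.284, 0.959, -0.002], [0.004, -0.001, -1.0]]
force: [-0.9, -0.1, -0.4]
opening: -0.0001
finger_force: 0.0
```

```bash
python3 - <<'E'
from cell import arm, sensors, read_camera, close_job
import cv2,numpy as np
o=[]
for n,(r,c) in(("side",(160,180)),("top",(130,150))):
    i=read_camera(n)['color'][r:r+110,c:c+110,::-1];o.append(cv2.resize(i,(400,400),interpolation=2))
cv2.imwrite("pics/over.png",np.hstack(o))
E
```

```text
(no output)
```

View pics/over.png

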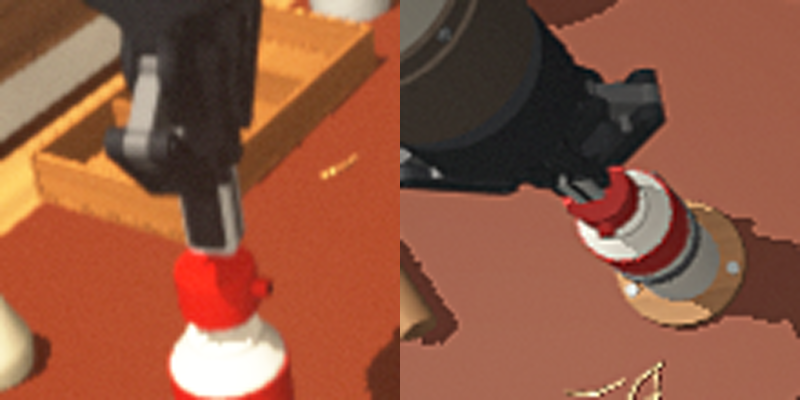

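The closed fingers hang centrally over the red cap, tips just above it (side panel about (215,250)). I'll press in small steps, watching the force.

Request:
{"op": "tcp_steps", "data": {
  "segments": "0 0 0 0 0 0.024 0;0 0 0 0 0 0.044 0;0 0 0 0 0 0.056 0;0 0 0 0 0 0.064 0;0 0 0 0 0 0.064 0"
}}

```text
time: 3.5
tool_pos: [0.5826, 0.2305, 0.1939]
ee_rot: [[-0.959, -0.285, 0.001], [-0.285, 0.959, 0.0], [-0.0, -0.0, -1.0]]
force: [-2.4, -0.1, 5.3]
opening: 0.0001
finger_force: 2.2
```

Scaled: 0.007 m / 0.25 = 0.028, 0.006 m / 0.25 = 0.024.

Request:
{"op": "tcp_steps", "data": {
  "segments": "0 0 0 0 0 0.012 0;0 0 0 0 0 0.024 0;0 0 0 0 0 0.028 0;0 0 0 0 0 0.028 0;0 0 0 0 0 0.028 0"
}}

```text
time: 4.0
tool_pos: [0.5826, 0.2306, 0.1879]
ee_rot: [[-0.958, -0.285, 0.001], [-0.285, 0.958, 0.0], [-0.001, -0.0, -1.0]]
force: [-3.6, -0.4, 7.3]
opening: -0.0
finger_force: 3.7
```

Scaled: 0.002 m / 0.25 = 0.008, 0.001 m / 0.25 = 0.004.

Request:
{"op": "tcp_steps", "data": {
  "segments": "0 0 0 0 0 0.004 0;0 0 0 0 0 0.008 0;0 0 0 0 0 0.008 0;0 0 0 0 0 0.008 0;0 0 0 0 0 0.008 0"
}}

```text
time: 4.5
tool_pos: [0.5826, 0.2305, 0.1871]
ee_rot: [[-0.958, -0.286, 0.002], [-0.286, 0.958, 0.0], [-0.002, -0.0, -1.0]]
force: [-4.7, -1.3, 11.7]
opening: 0.0001
finger_force: 5.6
```

Force went above 8 N while the tool stopped descending (0.8 mm for 2 mm commanded), so the cap is at the hard stop. I'll hold half a second, then lift.

Scaled: 0.001 m / 0.25 = 0.004.

Request:
{"op": "tcp_steps", "data": {
  "segments": "0 0 0 0 0 0.004 0;0 0 0 0 0 0.004 0;0 0 0 0 0 0.004 0;0 0 0 0 0 0.004 0;0 0 0 0 0 0.004 0"
}}

```text
time: 5.0
tool_pos: [0.5827, 0.2305, 0.187]
ee_rot: [[-0.958, -0.286, 0.002], [-0.286, 0.958, 0.0], [-0.002, -0.0, -1.0]]
force: [-6.2, -2.0, 14.0]
opening: 0.0
finger_force: 7.3
```

```bash
python3 - <<'E'
from cell import arm, sensors, read_camera, close_job
import cv2
cv2.imwrite("pics/pressed.png",cv2.resize(read_camera("side")['color'][190:300,180:290,::-1],(400,400),interpolation=2))
E
```

Request:
{"op": "tcp_steps", "data": {
  "segments": "0 0 0 0 0 -0.032 0;0 0 0 0 0 -0.08 0;0 0 0 0 0 -0.16 0;0 0 0 0 0 -0.28 0;0 0 0 0 0 -0.36 0"
}}

```text
time: 5.55
tool_pos: [0.583, 0.2306, 0.275]
ee_rot: [[-0.959, -0.285, 0.002], [-0.285, 0.959, 0.001], [-0.002, 0.0, -1.0]]
force: [0.3, 0.5, 1.5]
opening: 0.0001
finger_force: 0.0
```

Request:
{"op": "tcp_steps", "data": {
  "segments": "0 0 0 0.12 -0.132 0 0;0 0 0 0.24 -0.264 0 0;0 0 0 0.36 -0.396 0 0;0 0 0 0.48 -0.528 0 0;0 0 0 0.48 -0.528 0 0"
}}

```text
time: 6.05
tool_pos: [0.5025, 0.0663, 0.2737]
ee_rot: [[-0.96, -0.281, -0.001], [-0.281, 0.96, 0.0], [0.001, 0.0, -1.0]]
force: [0.6, -0.5, 0.4]
opening: 0.0001
finger_force: 0.0
```

```bash
python3 - <<'E'
import cv2
from cell import arm, sensors, read_camera, close_job
import numpy as np
b=read_camera("top")['color'];arm_s=read_camera("side")['color']
a=cv2.imread("pics/pressed.png");s=cv2.resize(arm_s[190:300,180:290,::-1],(400,400),interpolation=2)
cv2.imwrite("pics/cmp.png",np.hstack([a,s]));cv2.imwrite("pics/top1.png",b[:,:,::-1])
o=dict(np.load("pics/side0.npz"))['color'].astype(int);d=np.abs(o-arm_s)
print('cap diff',d[222:255,225:260].mean(),d[210:290,325:420].mean(),d[160:190,295:320].mean(),d[122:142,290:315].mean())
E
```

```text
cap diff 15.11111111111111 30.67109649122807 17.375555555555554 16.617333333333335
```

View pics/cmp.png

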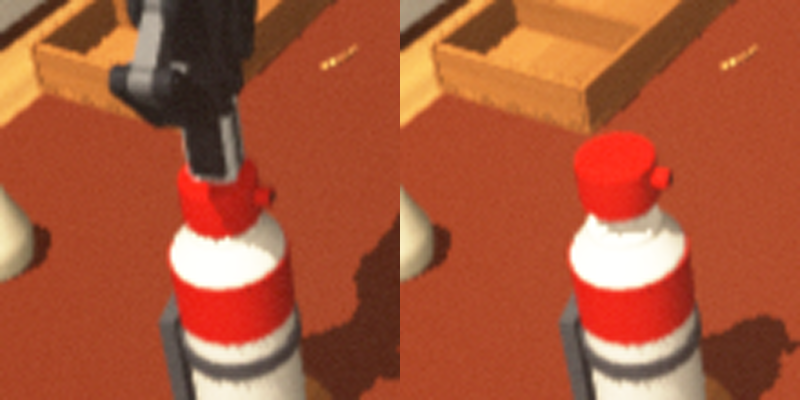

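View pics/top1.png

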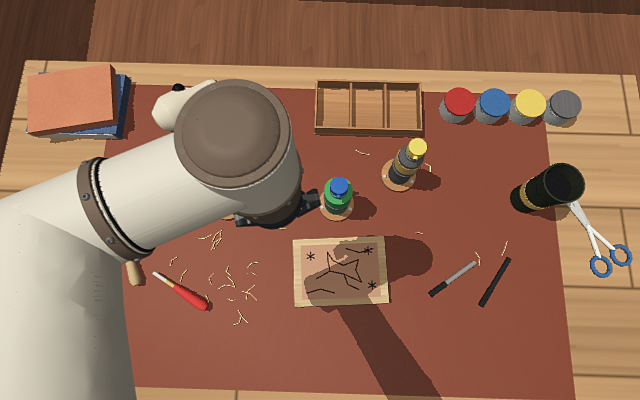

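In the left panel the cap is fully down onto the white shoulder. In the right panel it is back up, with its top edge at side row 226 as at the start. The top view shows the block still at columns 293–388 and the blue and yellow caps unchanged, with the arm clear.

```bash
python3 -c "
from cell import arm, sensors, read_camera, close_job
print(close_job())"
```

```text
the job is handed in; nothing more can be done
None
```

The job is handed in (the hand-in returned no verdict): the red fixative cap was pressed to its stop, held there for over half a second, and released fully up, with the other two caps and the block unmoved in the final pictures.

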